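Read the squat jar on the analyser station

ROBOT

A 6-joint arm with a two-finger parallel gripper is mounted at the origin on a cart in front of the work surface, level with it; the furniture and walls round the work are solid. World frame = base frame: x ahead of the robot, y to its left, z up, the work surface at z = 0. Lengths are in m, angles in rad, forces in N, time in s.
With the tool pointing down it reaches from about 0.225 to 0.875 m from the base axis. Payload 3.4 kg.
Tool frame: the origin (TCP) lies on the mounting face of the last link; the fingertips stand 173 mm ahead of it and the grasp point (between the pads) lies 155 mm ahead of it; z points along the fingers, y is the line along which they close (so a half turn about z gives the same grasp; the last joint's range is limited). The gripper opens to 85 mm and grips with 20 to 120 N. Pads are 22 mm wide; open, the fingers measure 114 mm over their backs; the gripper's body (76 mm by 85 mm) begins 54 mm behind the grasp point. The pads swing forward as they close: fully open they stand 13 mm farther back than shut.
Start: joints at [1.177, 0.276, 1.505, -0, 1.361, -0.121], TCP at [0.155, 0.554, 0.405] pointing down, gripper open.
Joint ranges: [-2.89, 2.89], [-0.75, 2.08], [0.22, 2.7], [-1.18, 4.32], [0.11, 2.71], [-2.7, 2.7]. Speed limits (rad/s): [2.57, 2.57, 3.14, 3.14, 3.14, 3.14].

INTERFACE

Orientations are given as a unit quaternion [w, x, y, z].
In Python, from rig import manip gives the robot as it stands.
- The arm moves only by the tool carry_out, never from a script. Its arguments are lists of equal length, an entry for each row: "linear": the shift along the world's x, y, z each as a share of 500 mm, from -1 to 1, a list of three; "angular": the turn, a rotation vector about the world's x, y, z each as a share of 0.08 rad, from -1 to 1, a list of three; "hand": the opening, from 0 (shut) to 1 (fully open). In form: {"linear": [[x, y, z], ...], "angular": [[rx, ry, rz], ...], "hand": [hand, ...]}. A call has 1 to 8 rows; each row shifts and turns the commanded pose from where the row before left it; what a row does not reach is not made up. A row lasts 1/12 s, in which the tool goes at most 41.7 mm and 7.16 degrees, less where a joint would pass 70% of its speed; a pose out of reach is approached as far as the arm can. A call with a number of a shift or a turn outside -1 to 1 is refused whole. A call with a gripper value outside its range is refused whole. The fingers move at their own pace and stop on an object; "force" is the grip in N (left out, the last holds). Time passes only in rows, so rows that do not move let the fingers close. It gives the time, the measured TCP pose, the force, the opening and the grip force at its end, in the units of the state.
- manip.get_state(): the state, without advancing time (a new reading comes with each control period).
- manip.get_image(name): name is "scene" or "top" or "wrist"; returns the picture (480x640x3 uint8, red, green, blue); there is no depth.
- manip.camera_params(name): a dict with "fx", "fy", "cx", "cy" (pixels), "k1" (the pictures are not rectified: a ray, as slopes to the right and down, at radius r is drawn at 1 + k1 r^2 times it, then the intrinsics apply), "view" (4x4, takes a point from world to camera coordinates); the wrist camera has in their place "hand_eye" (4x4, takes a point from camera to tool coordinates, whose origin is the TCP and whose axes are the flange's). Camera axes: x right, y down, z forward; pixel columns grow to the right and rows downward; lengths in m; the calibration is good to about 2 mm. A picture is of the moment at which its call begins: read the wrist's pose just before it. camera_params takes no time and is no camera call.
- manip.sign_off(): hands the job in; it is judged then, once.
The state is a dict: "clock": time; "qpos": joint angles; "qd": joint speeds; "effort": joint torques, N m; "position": TCP position; "ee_rot": TCP orientation; "contact_force": force on the tool from outside, world axes, zero at the start; "moment": the same for the moment, N m; "width": finger opening in m; "gripper_force": force on a finger pad.
Only numpy, scipy, OpenCV 4.12 (cv2) and the standard library are available. Lean on these libraries where they do the work, as an engineer would, in place of code of your own. Each camera call takes 0.05 s, during which the arm holds its last target. There are 200 camera calls.

TASK

Turn the sample carousel by its knob until the wide squat white jar stands clicked in at the analyser's window, then squeeze the analyser's trigger fully home and let it spring back, taking no reading of anything else. Then lift the jar out and stand it upright in the shallow tray beside the bottle already there, leaving all the other bottles standing in their places.

Things in the scene. Friction and masses are not known exactly. Their poses are not given: they have to be found in the camera images.
- station: Fixed base with a round carousel and a pistol-grip analyser lying on its side. Origin on the worktop under the carousel's axis, z up. Analyser (mm): body y -275 to -158, x -30 to 40, z 61 to 110; nose to y -128, window facing +y; its grip runs in -x to x -124, y -222 (back) to -188 (front), z 69 to 101, with a foot 46 wide beyond x -110. The trigger stands before the grip, on its +y side.
- trigger (a joint): Sprung hinge of the analyser's trigger, rad: 0 = released, 0.24 = fully home against its stop; springs back by itself, about 8 N at the pad when home. Its axis is vertical, at the end of the trigger next to the analyser's body.
- trigger_pad (a point): Front (+y) face of the trigger, 30 mm from its hinge, 85 mm above the worktop; moves with it, about 7 mm in the station's -y from released to home. The trigger is 18 mm tall in z and reaches 23 mm further in -x. From this face to the grip's back face: 55 mm released, 48 mm home, along the station's y.
- grip_point (a point): Fixed point midway between the trigger's front face when home and the back face of the grip, 85 mm above the worktop, 34 mm in -x from the analyser's body. Axes of the station: a gripper pointing down here and closing along y squeezes the trigger against the grip.
- carousel (a joint): Angle of the carousel, rad, 0 at the start, positive anticlockwise from above, turns either way past a full turn; it clicks into five stable places, 1.257 rad (72 degrees) apart, the start being one of them. Torque to leave a click about 0.1 Nm, viscously damped: turn it steadily.
- knob (a point): Centre of the black bar knob on the post over the carousel's axis, 212 mm above the worktop: 42 mm long along this point's x, 16 mm thick along its y, 26 mm tall, on a 14 mm post. Turns with the carousel.
- window_spot (a point): Fixed point: centre of the carousel place in front of the analyser's window, on its floor, 30 mm above the worktop, 74 mm from the axis in the station's -y. The carousel disc has 108 mm radius; its five places lie at 74 mm radius, in rings of 61 mm inside diameter, 8 mm high.
- squat_jar: The jar to be read: white plastic, the widest and squattest of the five on the carousel, 58 mm diameter up to 74 mm height, white ribbed cap 48 mm diameter, 97 mm tall in all; 0.1 to 0.2 kg. Origin at the centre of its underside, z up. Starts in one of the four places not at the window.
- tray: Shallow grey tray, fixed, 200 x 130 x 22 mm, walls and floor 3 mm. Origin at the centre of its underside, on the worktop; x along its length. Between station and tray stand a fixed stirrer, 73 mm tall, and from x = 0.66 m on fixed equipment with hanging cables: carry the jar across nearer to the robot.
- tray_bottle: Slim white bottle with a white cap, 46 mm diameter, 102 mm tall, standing in the tray towards its +x end. Origin at the centre of its underside.
- amber_a: Amber bottle with a black cap, 51 mm diameter, 116 mm tall, in the place at the window at the start. Origin at the centre of its underside.
- amber_b: Amber bottle with a black cap, 51 mm diameter, 118 mm tall, on the carousel. Origin at the centre of its underside.
- round_bottle: White bottle with a blue cap, 50 mm diameter, 114 mm tall, on the carousel. Origin at the centre of its underside.
- small_bottle: Small amber bottle with a black cap, 42 mm diameter, 90 mm tall, on the carousel. Origin at the centre of its underside.
- lime_bottle: Bystander behind the analyser: white bottle, 46 mm diameter, 104 mm tall. Origin at the centre of its underside.
- red_cap_bottle: Bystander further back: white dropper bottle, 64 mm diameter, 184 mm tall. Origin at the centre of its underside.
There are look-alikes about, which are no part of the job. What is shaped like the amber_b but pink is not meant.

How it is judged:
On the way, in this order (a step that is already met when the one before it is completed fails the run):
1. the squat jar stands at the window, carousel at rest in its click, the other bottles in their places (horizontal distance between squat_jar and window_spot below 0.012 m and height (world z) of squat_jar below 0.036 m and angle between squat_jar's own z axis and vertical below 0.1 rad and velocity of joint carousel between -0.05 and 0.05 rad/s and horizontal distance between amber_a and knob between 0.056 and 0.092 m and angle between each of amber_a, amber_b, round_bottle, small_bottle's own z axis and vertical below 0.15 rad and horizontal distance between amber_b and knob between 0.056 and 0.092 m and horizontal distance between round_bottle and knob between 0.056 and 0.092 m and horizontal distance between small_bottle and knob between 0.056 and 0.092 m), for 0.3 s.
2. the trigger is squeezed home with the jar at the window (value of joint trigger above 0.205 rad and horizontal distance between squat_jar and window_spot below 0.012 m and height (world z) of squat_jar below 0.036 m and angle between squat_jar's own z axis and vertical below 0.1 rad), for 0.15 s.
3. the trigger has sprung back with the jar still at the window (value of joint trigger below 0.04 rad and horizontal distance between squat_jar and window_spot below 0.012 m and height (world z) of squat_jar below 0.036 m and angle between squat_jar's own z axis and vertical below 0.1 rad), for 0.1 s.
At the end, for the whole second after the job is handed in: The squat jar stands at rest on the tray's floor, upright within 0.1 rad, wholly inside the tray's walls; the trigger is released (below 0.04 rad); the carousel is at rest and its other four bottles stand upright in its places; the bottle in the tray still stands in it (x of squat_jar in the frame of tray between -0.072 and 0.072 m and y of squat_jar in the frame of tray between -0.038 and 0.038 m and height (world z) of squat_jar below 0.008 m and angle between squat_jar's own z axis and vertical below 0.1 rad and linear speed of squat_jar below 0.02 m/s and value of joint trigger below 0.04 rad and velocity of joint carousel between -0.05 and 0.05 rad/s and horizontal distance between amber_a and knob between 0.056 and 0.092 m and angle between each of amber_a, amber_b, round_bottle, small_bottle, tray_bottle's own z axis and vertical below 0.15 rad and horizontal distance between amber_b and knob between 0.056 and 0.092 m and horizontal distance between round_bottle and knob between 0.056 and 0.092 m and horizontal distance between small_bottle and knob between 0.056 and 0.092 m and z of tray_bottle in the frame of tray below 0.01 m); the robot touches nothing.
It fails at once if the trigger is pulled when the squat jar does not stand at the window (value of joint trigger above 0.12 rad and not (horizontal distance between squat_jar and window_spot below 0.02 m)).
It fails at once if a bottle is tipped over (angle between any of amber_a, amber_b, round_bottle, small_bottle, tray_bottle, lime_bottle, red_cap_bottle's own z axis and vertical above 0.5 rad).
It fails at once if the bottle in the tray is shoved more than 30 mm (distance of tray_bottle from where it was at the start of the episode above 0.03 m).
It fails at once if a bystander bottle behind the station is shoved more than 30 mm (distance of any of lime_bottle, red_cap_bottle from where it was at the start of the episode above 0.03 m).
It also fails if it takes over 67 s, if anything falls off the work surface, if the arm or the gripper's body presses on something with over 40 N, if the wrist force passes 120 N, or if a joint passes its speed limit or range.

## Working session

There is one attempt and no reset: what is moved stays moved. The work goes in short steps, Python scripts to look and compute and a tool call to move; the robot and the scene stay as the last step left them, time stands still between calls to the robot, and variables do not carry over. Pictures are saved under pics/ and viewed, at most 10 in all, crops included, and the job is handed in when it is done.

Besides the shell and the picture viewer there is one more tool, called after "Call:" as a command line: name --argument value ..., lists and objects as JSON in quotes. carry_out: Moves the arm, as the interface text tells. Its arguments: {"type":"object","properties":{"linear":{"type":"array"},"angular":{"type":"array"},"hand":{"type":"array"},"force":{"type":"number"}},"required":["linear","angular","hand"]}

```bash
ls; mkdir -p pics
python3 - <<'E'
from rig import manip
import cv2,numpy as np
for n in ["top","scene"]:
    cv2.imwrite(f"pics/{n}0.png",cv2.cvtColor(manip.get_image(n),cv2.COLOR_RGB2BGR))
np.set_printoptions(precision=4,suppress=True)
for n in ["top","scene","wrist"]: print(n,manip.camera_params(n))
print(manip.get_state())
E
```

```text
pics
top {'fx': 523.3837981791031, 'fy': 523.3837981791031, 'cx': 318.3997307161729, 'cy': 236.6073641323288, 'k1': -0.12083808362033434, 'view': array([[-0.0108, -0.9998, -0.0142,  0.1085],
       [-0.9981,  0.0116, -0.0605,  0.6026],
       [ 0.0607,  0.0135, -0.9981,  1.6634],
       [ 0.    ,  0.    ,  0.    ,  1.    ]])}
scene {'fx': 519.3261909850766, 'fy': 519.3261909850766, 'cx': 316.7399665412454, 'cy': 234.57643411735594, 'k1': -0.10058184289964518, 'view': array([[-0.9751,  0.2218,  0.0028,  0.5705],
       [ 0.1316,  0.5886, -0.7977, -0.0297],
       [-0.1786, -0.7774, -0.6031,  1.4922],
       [ 0.    ,  0.    ,  0.    ,  1.    ]])}
wrist {'fx': 406.1342888896804, 'fy': 406.1342888896804, 'cx': 319.4550316565063, 'cy': 239.99820570183175, 'k1': -0.027246603388065775, 'hand_eye': array([[-0.0008, -0.964 , -0.266 ,  0.0676],
       [ 1.    , -0.0005, -0.0012,  0.001 ],
       [ 0.001 , -0.266 ,  0.964 ,  0.0316],
       [ 0.    ,  0.    ,  0.    ,  1.    ]])}
{'clock': 0.1, 'qpos': array([ 1.177 ,  0.2766,  1.506 , -0.    ,  1.3607, -0.121 ]), 'qd': array([-0.0003, -0.0016, -0.003 ,  0.0003, -0.0012, -0.0022]), 'effort': array([  0.0027, -41.7707, -24.6402,  -0.0002,   0.0057,  -0.    ]), 'position': array([0.1548, 0.5536, 0.4039]), 'ee_rot': array([-0.0002,  0.1359,  0.9907, -0.0008]), 'contact_force': array([ 0.1947,  0.5555, -0.1195]), 'moment': array([-0.0287, -0.0632, -0.0487]), 'gripper_force': 0.0, 'width': 0.0855271160637374}
```

View pics/top0.png

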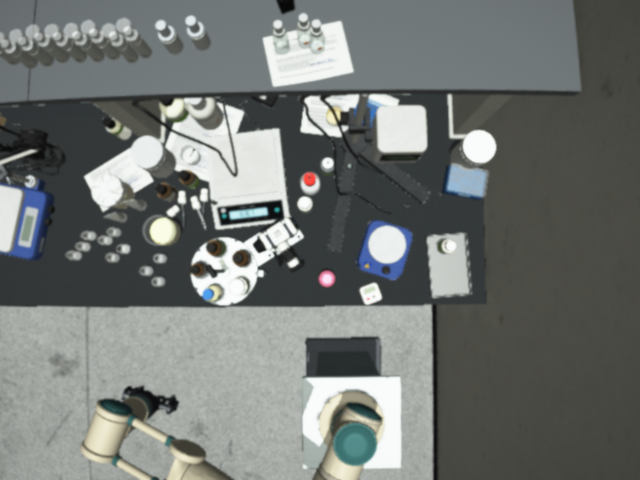

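View pics/scene0.png

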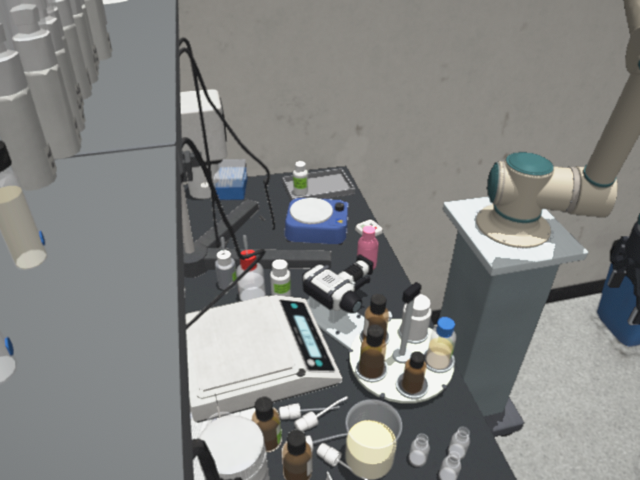

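The top view shows the carousel at about (223,270) and the analyser at (275,240). The candidates on the carousel are the white jar at (238,286), the blue-capped bottle at (212,293), and the ambers at (217,247), (242,258) and (199,269). The tray is at (449,265), its bottle at (448,246), and the pink look-alike at (327,278). Next I'll enlarge this area to confirm the jar.

```bash
cat > h.py <<'E'
from rig import manip
import cv2,numpy as np
from scipy.spatial.transform import Rotation as R
np.set_printoptions(precision=4,suppress=True)
def pose():
    s=manip.get_state(); q=s['ee_rot']; T=np.eye(4)
    T[:3,:3]=R.from_quat([q[1],q[2],q[3],q[0]]).as_matrix(); T[:3,3]=s['position']; return T
def cam(n,T=None):
    p=manip.camera_params(n)
    V=p['view'] if 'view' in p else np.linalg.inv((pose() if T is None else T)@p['hand_eye'])
    K=np.array([[p['fx'],0,p['cx']],[0,p['fy'],p['cy']],[0,0,1]])
    return K,np.array([p['k1'],0,0,0,0.]),V
def proj(n,P,T=None):
    K,d,V=cam(n,T); r=V[:3,:3]
    return cv2.projectPoints(np.atleast_2d(np.float64(P)),cv2.Rodrigues(r)[0],V[:3,3],K,d)[0][:,0]
def ray(n,uv,T=None):
    K,d,V=cam(n,T)
    s=cv2.undistortPoints(np.float64(uv).reshape(-1,1,2),K,d)[:,0]
    D=np.c_[s,np.ones(len(s))]@V[:3,:3]; o=-V[:3,:3].T@V[:3,3]; return o,D
def onz(n,uv,z,T=None):
    o,D=ray(n,uv,T); return o+D*((z-o[2])/D[:,2])[:,None]
def tri(uvt,uvs):
    A=np.zeros((3,3));b=np.zeros(3)
    for n,uv in(("top",uvt),("scene",uvs)):
        o,D=ray(n,uv);d=D[0]/np.linalg.norm(D[0]);M=np.eye(3)-np.outer(d,d);A+=M;b+=M@o
    return np.linalg.solve(A,b)
def bgr(n): return cv2.cvtColor(manip.get_image(n),cv2.COLOR_RGB2BGR)
E
python3 - <<'E'
from h import *
t=cv2.imread("pics/top0.png")[205:310,180:310]; s=cv2.imread("pics/scene0.png")[240:410,280:480]
t=cv2.resize(t,(743,600),interpolation=cv2.INTER_CUBIC); cv2.imwrite("pics/t1.png",t)
print(onz("top",[[223,270]],.03),onz("top",[[238,286]],.097),onz("top",[[212,293]],.114),onz("top",[[449,265]],0.01),onz("top",[[448,244]],.1))
E
```

```text
[[0.4995 0.4084 0.03  ]] [[0.4502 0.3489 0.097 ]] [[0.43   0.4259 0.114 ]] [[ 0.5074 -0.3197  0.01  ]] [[ 0.5715 -0.2969  0.1   ]]
```

View pics/t1.png

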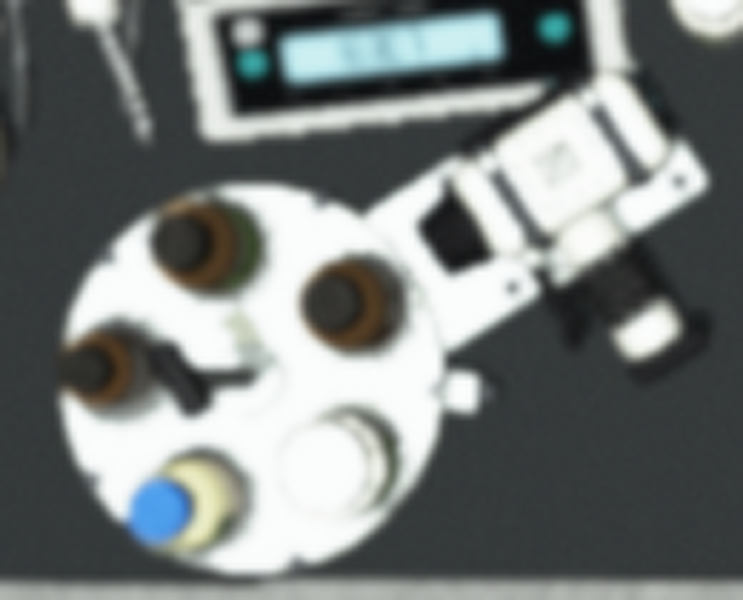

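The jar is the plain white, widest top, at crop (325,468), which is (237,287) in the image. The blue cap at (160,510) is round_bottle and the black caps are the ambers, so the jar is identified. It needs a +72° turn (anticlockwise) to reach the window, where amber_a stands now at crop (340,300). Now I'll move above the carousel for a wrist view, turning towards the knob.

Call:
carry_out --linear '[[0.027, -0.013, 0.005], [0.027, -0.013, 0.005], [0.027, -0.013, 0.005], [0.027, -0.013, 0.005], [0.027, -0.013, 0.005], [0.027, -0.013, 0.005], [0.027, -0.013, 0.005], [0.027, -0.013, 0.005]]' --angular '[[0, 0, -1], [0, 0, -1], [0, 0, -1], [0, 0, -1], [0, 0, -1], [0, 0, -1], [0, 0, -1], [0, 0, -1]]' --hand '[1, 1, 1, 1, 1, 1, 1, 1]'

```text
clock: 0.77
position: [0.2635, 0.5013, 0.4243]
ee_rot: [-0.0, 0.442, 0.897, -0.001]
contact_force: [0.5, -0.0, -0.9]
width: 0.0855
gripper_force: 0.0
```

Call:
carry_out --linear '[[0.027, -0.013, 0.005], [0.027, -0.013, 0.005], [0.027, -0.013, 0.005], [0.027, -0.013, 0.005], [0.027, -0.013, 0.005], [0.027, -0.013, 0.005], [0.027, -0.013, 0.005], [0.027, -0.013, 0.005]]' --angular '[[0, 0, -1], [0, 0, -1], [0, 0, -1], [0, 0, -1], [0, 0, -1], [0, 0, -1], [0, 0, -1], [0, 0, -1]]' --hand '[1, 1, 1, 1, 1, 1, 1, 1]'

```text
clock: 1.43
position: [0.3715, 0.4493, 0.4443]
ee_rot: [0.0, 0.702, 0.712, -0.001]
contact_force: [0.8, 0.4, 0.4]
width: 0.0854
gripper_force: 0.0
```

Call:
carry_out --linear '[[0.027, -0.013, 0.005], [0.027, -0.013, 0.005], [0.027, -0.013, 0.005], [0.027, -0.013, 0.005], [0.027, -0.013, 0.005], [0.027, -0.013, 0.005], [0.027, -0.013, 0.005], [0, 0, 0]]' --angular '[[0, 0, -1], [0, 0, -1], [0, 0, -1], [0, 0, -1], [0, 0, -1], [0, 0, -1], [0, 0, -1], [0, 0, 0]]' --hand '[1, 1, 1, 1, 1, 1, 1, 1]'

```text
clock: 2.1
position: [0.4677, 0.4032, 0.4619]
ee_rot: [0.001, 0.872, 0.49, 0.0]
contact_force: [0.6, 0.0, 0.2]
width: 0.0854
gripper_force: 0.0
```

Run:
```python
from h import *
T=pose(); im=bgr("wrist"); cv2.imwrite("pics/w1.png",im); np.save("w1.npy",T); print(T,manip.get_state()['clock'],manip.get_state()['qpos'])
```

```text
[[ 0.5192  0.8546  0.0015  0.4677]
 [ 0.8546 -0.5192 -0.0011  0.4032]
 [-0.0001  0.0019 -1.      0.4619]
 [ 0.      0.      0.      1.    ]] 2.15 [ 0.6008  0.3162  1.3074 -0.0001  1.5187  1.1434]
```

View pics/w1.png

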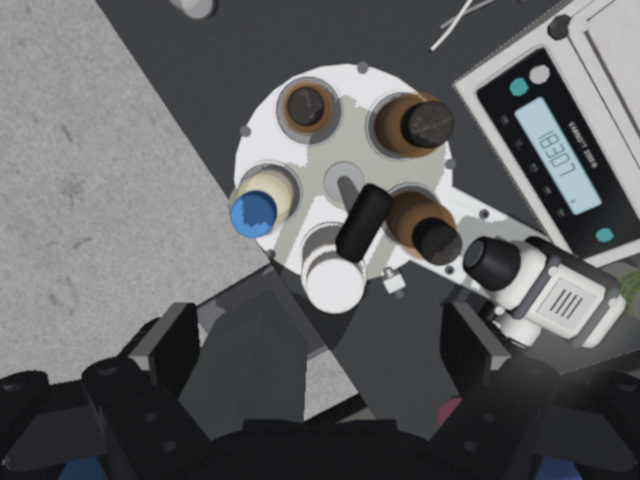

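The wrist view shows the black knob bar from (378,195) to (348,250), the jar cap at (335,283), the hub at (343,183), the analyser's nose at (490,262) and its body at (560,300). Now measuring.

```bash
python3 - <<'E'
from h import *
T=np.load("w1.npy"); im=cv2.imread("pics/w1.png"); g=im.max(2)
m=np.zeros_like(g); m[175:275,332:398]=(g[175:275,332:398]<55); 
n,l,s,c=cv2.connectedComponentsWithStats(m); i=1+np.argmax(s[1:,4]); print(s[i],c[i])
ct=cv2.findContours((l==i).astype(np.uint8),0,1)[0][0]; r=cv2.minAreaRect(ct); print(r)
b=cv2.boxPoints(r); Pb=onz("wrist",b,.222,T); print(Pb, Pb.mean(0)); e=Pb[1:]-Pb[:-1]; print([(np.hypot(*v[:2]),np.degrees(np.arctan2(v[1],v[0]))) for v in e])
print("knob tri c .212",onz("wrist",[c[i]],.215,T))
# disc from white pixels edges: rays from hub guess
hub=onz("wrist",[[343,183]],.03,T); print("hub",hub)
w=(im.min(2)>95).astype(np.uint8)
pts=[]
for a in np.radians(np.arange(0,360,5)):
    for rad in np.arange(.125,.085,-.0005):
        P=hub[0]+[rad*np.cos(a),rad*np.sin(a),0]; u,v=proj("wrist",P,T)[0].round().astype(int)
        if 0<=u<640 and 0<=v<480 and w[v,u]: 
            if .095<rad<.12: pts.append(P[:2])
            break
pts=np.array(pts); 
for k in range(6):
    A=np.c_[2*pts,np.ones(len(pts))]; x=np.linalg.lstsq(A,(pts**2).sum(1),rcond=None)[0]; R0=np.sqrt(x[2]+x[:2]@x[:2]); res=np.hypot(*(pts-x[:2]).T)-R0; pts=pts[abs(res)<max(.0015,1.5*res.std())]
print("disc",x[:2],R0,len(pts),res.std())
for nm,uv,z in [("jar",[335,285],.127),("nose",[481,256],.09),("bodyscrew1",[484,213],.03),("screw2",[449,270],.03)]: print(nm,onz("wrist",[uv],z,T))
E
python3 - <<'E'
import cv2
im=cv2.imread("pics/w1.png")[170:350,420:640]; cv2.imwrite("pics/w1c.png",cv2.resize(im,(733,600),interpolation=cv2.INTER_CUBIC))
E
```

```text
[ 335  184   63   79 2777] [366.0735 221.6413]
((370.8810119628906, 226.4981231689453), (52.416770935058594, 79.9914779663086), 27.47443199157715)
[[0.4746 0.4048 0.222 ]
 [0.5102 0.4275 0.222 ]
 [0.5247 0.404  0.222 ]
 [0.4892 0.3798 0.222 ]] [0.4997 0.404  0.222 ]
[(np.float64(0.04222932673890184), np.float64(32.485641266882126)), (np.float64(0.02759465306243413), np.float64(-58.29437250809693)), (np.float64(0.043023205539973665), np.float64(-145.7366015953854))]
knob tri c .212 [[0.499  0.4062 0.215 ]]
hub [[0.4958 0.4043 0.03  ]]
disc [0.497  0.4058] 0.10783499721096386 34 0.00045188413369154286
jar [[0.4507 0.3512 0.127 ]]
nose [[0.5685 0.294  0.09  ]]
bodyscrew1 [[0.6023 0.3043 0.03  ]]
screw2 [[0.5447 0.268  0.03  ]]
```

View pics/w1c.png

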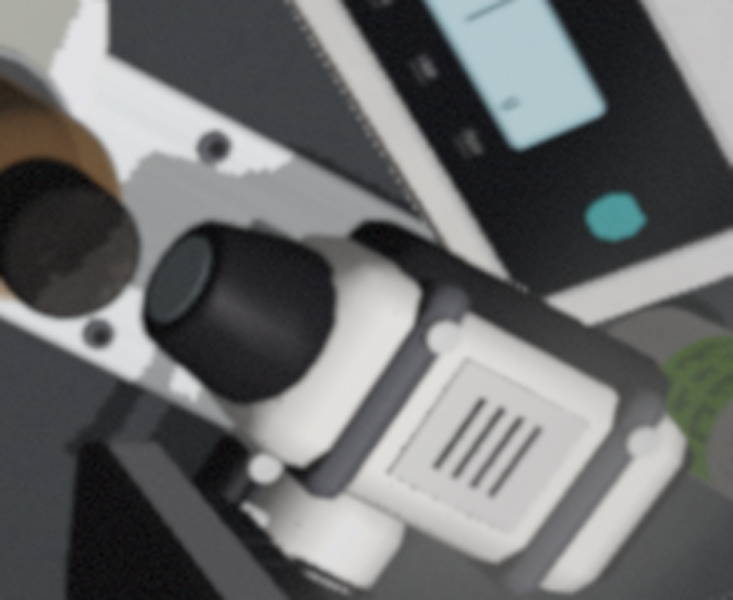

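Axis at (0.497, 0.406), fitted radius 107.8 mm (108 given). The jar lies at azimuth -130°, 72 mm out. Station -y is at about -58°, and both the jar + 72° and the screw line agree with that. The knob bar is at about 32°, so I grip it at closing azimuth -57.5°.

Call:
carry_out --linear '[[0.01, 0.001, -0.01], [0.01, 0.001, -0.01], [0.01, 0.001, -0.01], [0.01, 0.001, -0.01], [0.01, 0.001, -0.01], [0.01, 0.001, -0.01], [0, 0, -0.03], [0, 0, -0.03]]' --angular '[[0, 0, -0.95], [0, 0, -0.95], [0, 0, -0.95], [0, 0, -0.95], [0, 0, -0.95], [0, 0, -0.95], [0, 0, 0], [0, 0, 0]]' --hand '[1, 1, 1, 1, 1, 1, 1, 1]'

```text
clock: 2.82
position: [0.4947, 0.4078, 0.4019]
ee_rot: [-0.0, 0.959, 0.284, 0.0]
contact_force: [-0.4, -0.3, -0.6]
width: 0.0856
gripper_force: 0.0
```

Run:
```python
from h import *
T=pose(); im=bgr("wrist"); cv2.imwrite("pics/w2.png",im); np.save("w2.npy",T); print(T)
print(np.degrees(np.arctan2(T[1,1],T[0,1])))
```

```text
[[ 0.8391  0.544   0.      0.4947]
 [ 0.544  -0.8391  0.0008  0.4078]
 [ 0.0005 -0.0007 -1.      0.4019]
 [ 0.      0.      0.      1.    ]]
-57.04602599558124
```

View pics/w2.png

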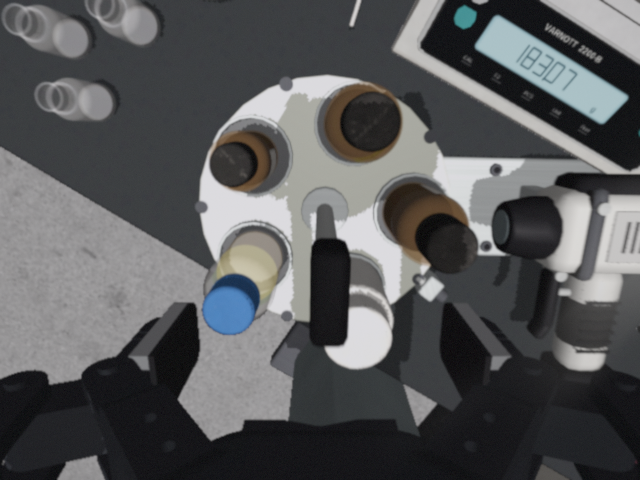

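The knob at (330,292) lies lengthwise between the fingers as intended, the hub is at (325,207) and the trigger at (543,300) with the grip to its right. Checking the knob offset.

Run:
```python
from h import *
T=np.load("w2.npy"); im=cv2.imread("pics/w2.png"); g=im.max(2)
m=np.zeros_like(g); m[238:348,305:355]=(g[238:348,305:355]<40)
ct=max(cv2.findContours(m,0,1)[0],key=cv2.contourArea); r=cv2.minAreaRect(ct); print(r)
b=cv2.boxPoints(r); P=onz("wrist",b,.222,T); print(P,P.mean(0))
print("hub",onz("wrist",[[325,207]],.03,T))
s=onz("wrist",[[496,170],[487,246]],.03,T); print(s,s.mean(0),np.degrees(np.arctan2(*(s[0]-s[1])[1::-1])))
```

```text
((328.95556640625, 292.6151123046875), (38.92600631713867, 107.77228546142578), 2.683774948120117)
[[0.4764 0.4032 0.222 ]
 [0.5159 0.426  0.222 ]
 [0.5233 0.4133 0.222 ]
 [0.4843 0.3894 0.222 ]] [0.5   0.408 0.222]
hub [[0.4993 0.4063 0.03  ]]
[[0.6032 0.3036 0.03  ]
 [0.5475 0.2681 0.03  ]] [0.5754 0.2859 0.03  ] 32.54326762820547
```

Call:
carry_out --linear '[[0.004, -0.002, -0.035], [0.003, 0, -0.035], [0, 0, 0], [0, 0, 0], [0, 0, 0], [0, 0, 0], [0, 0, 0], [0, 0, 0]]' --angular '[[0, 0, 0], [0, 0, 0], [0, 0, 0], [0, 0, 0], [0, 0, 0], [0, 0, 0], [0, 0, 0], [0, 0, 0]]' --hand '[1, 1, 0, 0, 0, 0, 0, 0]' --force 50

```text
clock: 3.53
position: [0.4991, 0.4062, 0.3686]
ee_rot: [0.0, 0.959, 0.283, 0.001]
contact_force: [-0.5, 2.1, 2.1]
width: 0.0151
gripper_force: 50.1
```

Call:
carry_out --linear '[[0, 0, 0], [0, 0, 0], [0, 0, 0], [0, 0, 0], [0, 0, 0], [0, 0, 0], [0, 0, 0], [0, 0, 0]]' --angular '[[0, 0, 0.4], [0, 0, 0.7], [0, 0, 0.7], [0, 0, 0.7], [0, 0, 0.7], [0, 0, 0.7], [0, 0, 0.7], [0, 0, 0.7]]' --hand '[0, 0, 0, 0, 0, 0, 0, 0]'

```text
clock: 4.2
position: [0.4986, 0.4066, 0.3685]
ee_rot: [-0.001, 0.878, 0.479, 0.001]
contact_force: [-2.8, 1.7, 2.0]
width: 0.0151
gripper_force: 50.7
```

Call:
carry_out --linear '[[0, 0, 0], [0, 0, 0], [0, 0, 0], [0, 0, 0], [0, 0, 0], [0, 0, 0], [0, 0, 0], [0, 0, 0]]' --angular '[[0, 0, 0.7], [0, 0, 0.7], [0, 0, 0.7], [0, 0, 0.7], [0, 0, 0.7], [0, 0, 0.7], [0, 0, 0.7], [0, 0, 0.7]]' --hand '[0, 0, 0, 0, 0, 0, 0, 0]'

```text
clock: 4.87
position: [0.498, 0.4069, 0.3685]
ee_rot: [-0.001, 0.749, 0.662, 0.0]
contact_force: [-4.4, 1.3, 4.1]
width: 0.0152
gripper_force: 50.6
```

Call:
carry_out --linear '[[0, 0, 0], [0, 0, 0], [0, 0, 0], [0, 0, 0], [0, 0, 0], [0, 0, 0], [0, 0, 0], [0, 0, 0]]' --angular '[[0, 0, 0.7], [0, 0, 0.7], [0, 0, 0.7], [0, 0, 0.7], [0, 0, 0.7], [0, 0, 0.7], [0, 0, 0.6], [0, 0, 0]]' --hand '[0, 0, 0, 0, 0, 0, 0, 0]'

```text
clock: 5.53
position: [0.4974, 0.4069, 0.3685]
ee_rot: [-0.002, 0.609, 0.793, 0.0]
contact_force: [-4.8, 0.7, 3.6]
width: 0.0157
gripper_force: 50.7
```

Call:
carry_out --linear '[[0, 0, 0], [0, 0, 0], [0, 0, 0], [0, 0, 0], [0, 0, 0], [0, 0, 0.04], [0, 0, 0.06], [0, 0, 0.06]]' --angular '[[0, 0, 0], [0, 0, 0], [0, 0, 0], [0, 0, 0], [0, 0, 0], [0, 0, 0], [0, 0, 0], [0, 0, 0]]' --hand '[0, 1, 1, 1, 1, 1, 1, 1]'

```text
clock: 6.2
position: [0.499, 0.406, 0.447]
ee_rot: [-0.0, 0.61, 0.792, -0.001]
contact_force: [0.3, 0.7, 0.9]
width: 0.0854
gripper_force: 0.0
```

Run:
```python
from h import *
T=pose(); im=bgr("wrist"); cv2.imwrite("pics/w3.png",im); np.save("w3.npy",T); print(T)
print(np.degrees(np.arctan2(T[1,1],T[0,1])))
```

```text
[[-0.2549  0.967  -0.0022  0.499 ]
 [ 0.967   0.2549 -0.0017  0.406 ]
 [-0.0011 -0.0026 -1.      0.447 ]
 [ 0.      0.      0.      1.    ]]
14.76490587204308
```

View pics/w3.png

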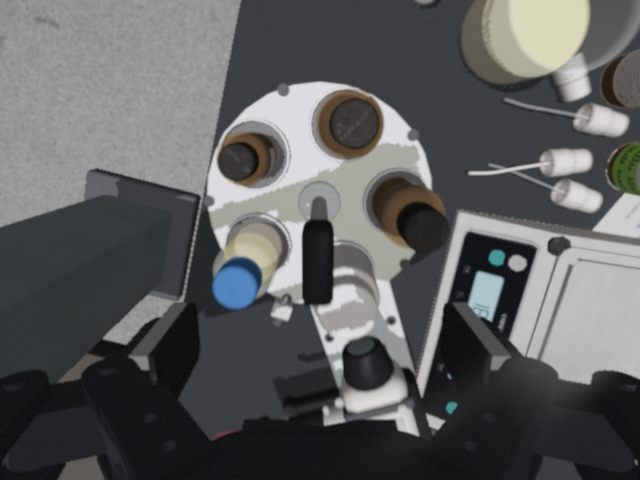

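The jar's cap is now at (350,318), in front of the nose at (365,355). The knob at (318,262) is straight between the fingers and all five bottles are upright. Now I'll overlay the predicted station geometry on w2 to check the grip point before squeezing.

```bash
cat >> h.py <<'E'
AX=np.array([.4983,.4065,0]); a=np.radians(32.5); EX=np.array([np.cos(a),np.sin(a),0]); EY=np.array([-np.sin(a),np.cos(a),0])
def st(x,y,z): return AX+EX*x/1e3+EY*y/1e3+[0,0,z/1e3]
E
python3 - <<'E'
from h import *
T=np.load("w3.npy"); j=onz("wrist",[[350,318]],.127,T)[0]; print("jar",j,"window",st(0,-74,30)); print("grip",st(-64,-198,85))
T=np.load("w2.npy"); im=cv2.imread("pics/w2.png")
S=5; c=cv2.resize(im[220:380,500:640],None,fx=S,fy=S,interpolation=cv2.INTER_CUBIC)[:600*S//5*1]
for p,col in [((-64,-167,94),(0,0,255)),((-64,-174,85),(255,0,255)),((-64,-222,101),(0,255,0)),((-64,-188,101),(255,255,0)),((-124,-205,101),(0,255,255)),((-30,-158,110),(255,0,0)),((0,-128,85),(0,128,255)),((-64,-198,85),(255,255,255))]:
    u,v=proj("wrist",st(*p),T)[0]; print(p,u,v); cv2.circle(c,(int((u-500)*S),int((v-220)*S)),5,col,-1)
cv2.imwrite("pics/w2c.png",cv2.resize(c,None,fx=.75,fy=.75))
E
```

```text
jar [0.5403 0.3394 0.127 ] window [0.5381 0.3441 0.03  ]
grip [0.5507 0.2051 0.085 ]
(-64, -167, 94) 546.2692400797753 310.6859183836853
(-64, -174, 85) 548.9916498251326 305.6526850500353
(-64, -222, 101) 624.2835264880754 314.8181711014745
(-64, -188, 101) 579.3756161284841 314.8337714514819
(-124, -205, 101) 586.485046374881 385.3691196984173
(-30, -158, 110) 553.5992785878306 275.3918834986944
(0, -128, 85) 500.5518656515 224.20554203592005
(-64, -198, 85) 579.4526412618702 305.69918258078326
```

View pics/w2c.png

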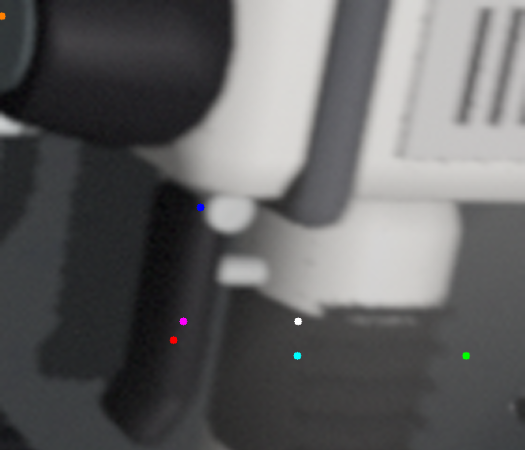

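The trigger and grip appear about 8 px (5 mm) towards +y of the prediction. I'll go above the grip point and measure from there.

Call:
carry_out --linear '[[0.0065, -0.025, -0.008], [0.0065, -0.025, -0.008], [0.0065, -0.025, -0.008], [0.0065, -0.025, -0.008], [0.0065, -0.025, -0.008], [0.0065, -0.025, -0.008], [0.0065, -0.025, -0.008], [0.0065, -0.025, -0.008]]' --angular '[[0, 0, -1], [0, 0, -1], [0, 0, -1], [0, 0, -1], [0, 0, -1], [0, 0, -1], [0, 0, -1], [0, 0, -1]]' --hand '[1, 1, 1, 1, 1, 1, 1, 1]'

```text
clock: 6.92
position: [0.5252, 0.3055, 0.4149]
ee_rot: [0.0, 0.83, 0.558, 0.0]
contact_force: [-0.1, 0.2, -0.5]
width: 0.0856
gripper_force: 0.0
```

Call:
carry_out --linear '[[0.0065, -0.025, -0.008], [0.0065, -0.025, -0.008], [0.0065, -0.025, -0.008], [0.0065, -0.025, -0.008], [0.0065, -0.025, -0.008], [0.0065, -0.025, -0.008], [0.0065, -0.025, -0.008], [0, 0, 0]]' --angular '[[0, 0, -1], [0, 0, -1], [0, 0, -1], [0, 0, -1], [0, 0, -1], [0, 0, -1], [0, 0, -0.8], [0, 0, 0]]' --hand '[1, 1, 1, 1, 1, 1, 1, 1]'

```text
clock: 7.58
position: [0.5481, 0.2167, 0.3863]
ee_rot: [0.001, 0.949, 0.315, -0.001]
contact_force: [-0.7, -0.3, 0.6]
width: 0.0858
gripper_force: 0.0
```

Run:
```python
from h import *
T=pose(); im=bgr("wrist"); cv2.imwrite("pics/w4.png",im); np.save("w4.npy",T); print(T[:3,3],np.degrees(np.arctan2(T[1,1],T[0,1])))
S=2.5;c=cv2.resize(im,None,fx=1,fy=1)
for p,col in [((-64,-167,94),(0,0,255)),((-64,-222,101),(0,255,0)),((-124,-205,101),(0,255,255)),((-30,-158,110),(255,0,0)),((0,-128,85),(0,128,255)),((-64,-198,85),(255,255,255)),((0,-74,127),(255,0,255))]:
    u,v=proj("wrist",st(*p),T)[0]; print(p,u,v); cv2.circle(c,(int(u),int(v)),2,col,-1)
c=c[120:440,120:520]
cv2.imwrite("pics/w4a.png",cv2.resize(c,(750,600),interpolation=cv2.INTER_CUBIC))
```

```text
[0.5481 0.2167 0.3863] -53.23876730213158
(-64, -167, 94) 289.8610601982254 236.79763606244882
(-64, -222, 101) 373.51755445233914 245.5553236744639
(-124, -205, 101) 339.4961999631654 327.0227352379195
(-30, -158, 110) 276.22785654310894 188.45777088854874
(0, -128, 85) 235.74291956484996 133.13276703356547
(-64, -198, 85) 335.7949801443231 236.5631160311832
(0, -74, 127) 121.5136923999599 127.27408450150419
```

View pics/w4a.png

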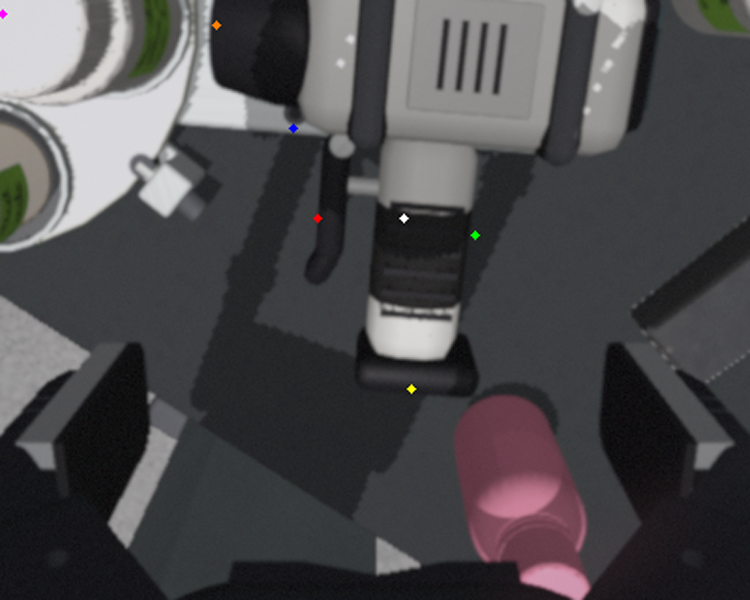

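The overlay fits within about 2 mm here. The trigger front is at crop (322,218) against a predicted 318, the grip back at 470 against 475, and the foot end at 389. The pink look-alike stands nearby, with its body at (510,450), so I'm checking clearance.

Run:
```python
from h import *
T=np.load("w4.npy"); 
p=[onz("top",[[327,278]],.11)[0], onz("wrist",[[120+505/1.875,120+430/1.875]],.02,T)[0]]
for q in p: d=q-AX; print(q, d@EX, d@EY)
s=manip.get_state(); print(s['position'],s['qpos'])
print(onz("top",[[371,293]],.03))
```

```text
[0.4724 0.0758 0.11  ] -0.1995300457210474 -0.2649942086530298
[0.4819 0.0868 0.02  ] -0.1855646541879504 -0.2608121072479498
[0.548  0.2178 0.3868] [ 0.2604  0.3083  1.5029 -0.0002  1.3312  1.1872]
[[ 0.4217 -0.0636  0.03  ]]
```

Call:
carry_out --linear '[[0.003, -0.014, 0], [0.003, -0.014, 0], [0, 0, -0.06], [0, 0, -0.06], [0, 0, -0.06], [0, 0, -0.06], [0, 0, -0.048], [0, 0, 0]]' --angular '[[0, 0, -0.47], [0, 0, -0.47], [0, 0, 0], [0, 0, 0], [0, 0, 0], [0, 0, 0], [0, 0, 0], [0, 0, 0]]' --hand '[1, 1, 1, 1, 1, 1, 1, 1]'

```text
clock: 8.3
position: [0.5486, 0.205, 0.2386]
ee_rot: [-0.0, 0.959, 0.282, -0.005]
contact_force: [-1.0, 0.6, 0.8]
width: 0.0856
gripper_force: 0.0
```

Call:
carry_out --linear '[[0, 0, 0], [0, 0, 0], [0, 0, 0], [0, 0, 0], [0, 0, 0], [0, 0, 0], [0, 0, 0], [0, 0, 0]]' --angular '[[0, 0, 0], [0, 0, 0], [0, 0, 0], [0, 0, 0], [0, 0, 0], [0, 0, 0], [0, 0, 0], [0, 0, 0]]' --hand '[0, 0, 0, 0, 0, 0, 0, 0]' --force 35

```text
clock: 8.97
position: [0.5503, 0.2057, 0.2461]
ee_rot: [-0.001, 0.959, 0.282, 0.001]
contact_force: [-3.9, 1.2, 6.9]
width: 0.0494
gripper_force: 37.9
```

Call:
carry_out --linear '[[0, 0, 0], [0, 0, 0], [0, 0, 0], [0, 0, 0], [0, 0, 0], [0, 0, 0]]' --angular '[[0, 0, 0], [0, 0, 0], [0, 0, 0], [0, 0, 0], [0, 0, 0], [0, 0, 0]]' --hand '[0, 0, 0, 0, 0, 0]' --force 60

```text
clock: 9.47
position: [0.5504, 0.2056, 0.2462]
ee_rot: [-0.001, 0.959, 0.282, 0.001]
contact_force: [-4.3, 1.3, 7.6]
width: 0.0486
gripper_force: 61.7
```

Run:
```python
from h import *
s=manip.get_state(); print(s['position'],s['width'],s['gripper_force'],s['contact_force'],s['moment'])
```

```text
[0.5504 0.2056 0.2462] 0.048608622361339344 61.73769903369248 [-4.2607  1.2711  7.579 ] [0.941  1.1452 1.1151]
```

The width fits a home trigger, since its face tilts about 14° under the pad. I'll confirm by eye before releasing.

Run:
```python
from h import *
w=bgr("wrist"); s=bgr("scene"); cv2.imwrite("pics/w5.png",w); cv2.imwrite("pics/s5.png",s)
a=cv2.resize(w[120:480,160:480],(533,600),interpolation=cv2.INTER_CUBIC)
b=cv2.resize(s[250:330,300:380],(266,300),interpolation=cv2.INTER_CUBIC)
o=cv2.imread("pics/scene0.png"); b0=cv2.resize(o[250:330,300:380],(266,300),interpolation=cv2.INTER_CUBIC)
cv2.imwrite("pics/c5.png",np.hstack([a,np.vstack([b,b0])]))
```

```text
(no output)
```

View pics/c5.png

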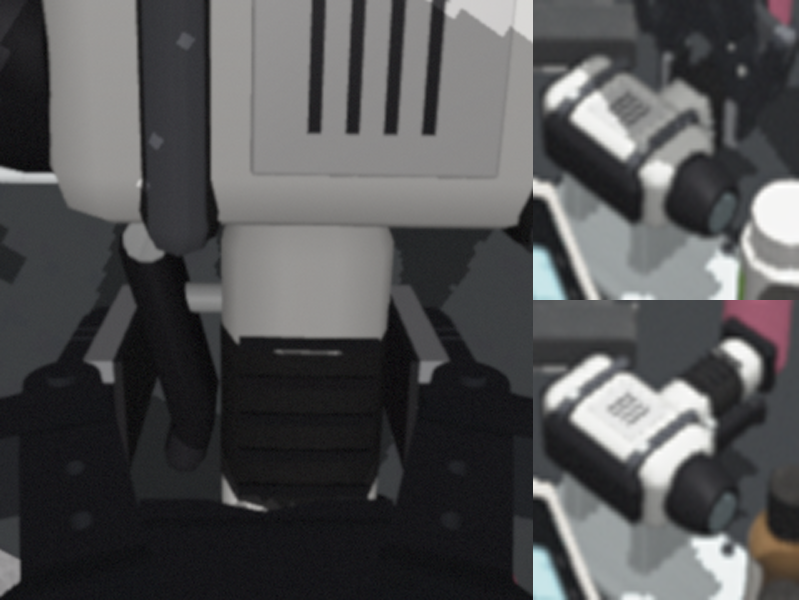

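The trigger has swung in: its arm runs from the hinge at (143,242) to (185,455), tilted about 11° inward where it was about 5° outward when released, so it is home. In the scene crop the white jar stands before the nose. Now I release, lift, and go back to the knob at closing azimuth 14.8°, to turn the jar back one click, where it can be gripped with the camera side away from the knob.

Call:
carry_out --linear '[[0, 0, 0], [0, 0, 0], [0, 0, 0], [0, 0, 0], [0, 0, 0.06], [0, 0, 0.07], [0, 0, 0.07], [0, 0, 0.07]]' --angular '[[0, 0, 0], [0, 0, 0], [0, 0, 0], [0, 0, 0], [0, 0, 0], [0, 0, 0], [0, 0, 0], [0, 0, 0]]' --hand '[1, 1, 1, 1, 1, 1, 1, 1]'

```text
clock: 10.23
position: [0.5507, 0.2044, 0.38]
ee_rot: [0.0, 0.96, 0.281, 0.0]
contact_force: [0.8, 0.2, -0.1]
width: 0.0857
gripper_force: 0.0
```

Call:
carry_out --linear '[[0, 0, 0.06], [-0.008, 0.027, 0.01], [-0.007, 0.027, 0], [-0.007, 0.027, 0], [-0.007, 0.027, 0], [-0.007, 0.027, 0], [-0.007, 0.027, 0], [-0.007, 0.027, 0]]' --angular '[[0, 0, 1], [0, 0, 1], [0, 0, 1], [0, 0, 1], [0, 0, 1], [0, 0, 1], [0, 0, 1], [0, 0, 1]]' --hand '[1, 1, 1, 1, 1, 1, 1, 1]'

```text
clock: 10.9
position: [0.5257, 0.2996, 0.4137]
ee_rot: [0.0, 0.822, 0.57, 0.0]
contact_force: [0.6, -0.0, -0.1]
width: 0.0855
gripper_force: 0.0
```

Call:
carry_out --linear '[[-0.007, 0.027, 0], [-0.007, 0.027, 0], [-0.007, 0.027, 0], [-0.007, 0.027, 0], [-0.007, 0.027, 0], [-0.007, 0.027, 0], [-0.007, 0.027, 0], [-0.005, 0.024, 0]]' --angular '[[0, 0, 1], [0, 0, 1], [0, 0, 1], [0, 0, 1], [0, 0, 1], [0, 0, 1], [0, 0, 1], [0, 0, 0.75]]' --hand '[1, 1, 1, 1, 1, 1, 1, 1]'

```text
clock: 11.57
position: [0.4986, 0.4064, 0.4136]
ee_rot: [0.0, 0.609, 0.794, 0.0]
contact_force: [0.1, 0.8, 0.1]
width: 0.0853
gripper_force: 0.0
```

Run:
```python
from h import *
T=pose(); im=bgr("wrist"); cv2.imwrite("pics/w6.png",im); np.save("w6.npy",T); g=im.max(2)
print(T[:3,3],np.degrees(np.arctan2(T[1,1],T[0,1])))
u,v=proj("wrist",AX+[0,0,.222],T)[0]; print(u,v); u=int(u);v=int(v)
m=np.zeros_like(g); m[v-50:v+50,u-25:u+25]=g[v-50:v+50,u-25:u+25]<40
ct=max(cv2.findContours(m,0,1)[0],key=cv2.contourArea); r=cv2.minAreaRect(ct); print(r,onz("wrist",[r[0]],.222,T))
```

```text
[0.4986 0.4064 0.4136] 15.031117629266273
318.2243235742967 294.00819369858755
((316.0962219238281, 288.9573059082031), (35.33441162109375, 90.3725814819336), 0.8425244092941284) [[0.4968 0.4085 0.222 ]]
```

Call:
carry_out --linear '[[0, 0, -0.045], [0, 0, -0.045], [0, 0, 0], [0, 0, 0], [0, 0, 0], [0, 0, 0], [0, 0, 0], [0, 0, 0]]' --angular '[[0, 0, 0], [0, 0, 0], [0, 0, 0], [0, 0, 0], [0, 0, 0], [0, 0, 0], [0, 0, 0], [0, 0, 0]]' --hand '[1, 1, 0, 0, 0, 0, 0, 0]' --force 50

```text
clock: 12.28
position: [0.4977, 0.4054, 0.3698]
ee_rot: [-0.001, 0.61, 0.792, -0.001]
contact_force: [-0.7, 0.1, 1.3]
width: 0.0149
gripper_force: 51.5
```

Call:
carry_out --linear '[[0, 0, 0], [0, 0, 0], [0, 0, 0], [0, 0, 0], [0, 0, 0], [0, 0, 0], [0, 0, 0], [0, 0, 0]]' --angular '[[0, 0, -0.4], [0, 0, -0.7], [0, 0, -0.7], [0, 0, -0.7], [0, 0, -0.7], [0, 0, -0.7], [0, 0, -0.7], [0, 0, -0.7]]' --hand '[0, 0, 0, 0, 0, 0, 0, 0]'

```text
clock: 12.95
position: [0.4977, 0.4054, 0.3698]
ee_rot: [-0.0, 0.764, 0.645, -0.0]
contact_force: [-3.9, -2.0, 3.9]
width: 0.0151
gripper_force: 52.0
```

Call:
carry_out --linear '[[0, 0, 0], [0, 0, 0], [0, 0, 0], [0, 0, 0], [0, 0, 0], [0, 0, 0], [0, 0, 0], [0, 0, 0]]' --angular '[[0, 0, -0.7], [0, 0, -0.7], [0, 0, -0.7], [0, 0, -0.7], [0, 0, -0.7], [0, 0, -0.7], [0, 0, -0.7], [0, 0, -0.7]]' --hand '[0, 0, 0, 0, 0, 0, 0, 0]'

```text
clock: 13.62
position: [0.4978, 0.4054, 0.3698]
ee_rot: [-0.0, 0.888, 0.459, -0.0]
contact_force: [-3.6, -1.8, 4.3]
width: 0.015
gripper_force: 52.0
```

Call:
carry_out --linear '[[0, 0, 0], [0, 0, 0], [0, 0, 0], [0, 0, 0], [0, 0, 0], [0, 0, 0], [0, 0, 0], [0, 0, 0]]' --angular '[[0, 0, -0.7], [0, 0, -0.7], [0, 0, -0.7], [0, 0, -0.7], [0, 0, -0.7], [0, 0, -0.7], [0, 0, -0.6], [0, 0, 0]]' --hand '[0, 0, 0, 0, 0, 0, 0, 0]'

```text
clock: 14.28
position: [0.4979, 0.4054, 0.3698]
ee_rot: [-0.0, 0.959, 0.282, -0.0]
contact_force: [-4.7, -2.5, 6.1]
width: 0.0148
gripper_force: 52.2
```

Call:
carry_out --linear '[[0, 0, 0], [0, 0, 0], [0, 0, 0], [0, 0, 0], [0, 0, 0.04], [0, 0, 0.06], [0, 0, 0.06], [0, 0, 0.03]]' --angular '[[0, 0, 0], [0, 0, 0], [0, 0, 0], [0, 0, 0], [0, 0, 0], [0, 0, 0], [0, 0, 0], [0, 0, 0]]' --hand '[1, 1, 1, 1, 1, 1, 1, 1]'

```text
clock: 14.95
position: [0.4992, 0.406, 0.467]
ee_rot: [-0.001, 0.959, 0.283, 0.003]
contact_force: [-0.7, 0.0, 0.9]
width: 0.0857
gripper_force: 0.0
```

Run:
```python
from h import *
T=pose(); im=bgr("wrist"); cv2.imwrite("pics/w7.png",im); np.save("w7.npy",T); s=manip.get_state()
print(T[:3,3],np.degrees(np.arctan2(T[1,1],T[0,1])),s['qpos'],s['clock'])
hsv=cv2.cvtColor(im,cv2.COLOR_BGR2HSV)
a=np.radians(229.7); J=AX+.074*np.array([np.cos(a),np.sin(a),0])
u,v=proj("wrist",J+[0,0,.127],T)[0]; print("pred cap",u,v,J)
m=((hsv[...,2]>185)&(hsv[...,1]<40)).astype(np.uint8); y,x=np.ogrid[:480,:640]; m[(x-u)**2+(y-v)**2>45**2]=0
ct=max(cv2.findContours(m,0,1)[0],key=cv2.contourArea); print(cv2.minEnclosingCircle(ct),cv2.contourArea(ct)); e=cv2.fitEllipse(ct); print(e,onz("wrist",[e[0]],.127,T))
# top view: jar cap
t=bgr("top"); cv2.imwrite("pics/top7.png",t); print("top pred",proj("top",J+[0,0,.127]))
```

```text
[0.4992 0.406  0.467 ] -57.12003553716911 [ 0.5749  0.3534  1.2335 -0.0002  1.5445  1.5718] 15.0
pred cap 345.26877076206046 305.3163559240592 [0.4504 0.3501 0.    ]
((345.3958435058594, 297.0), 33.174354553222656) 2268.5
((346.9123229980469, 299.2294006347656), (55.90595626831055, 63.98111343383789), 13.2119140625) [[0.4557 0.3519 0.127 ]]
top pred [[235.9365 286.2454]]
```

The jar is back on its first place at (0.451, 0.350), as the wrist cap ellipse shows within 5 mm. Now I turn the tool to closing azimuth about 132° while moving over the jar.

Call:
carry_out --linear '[[-0.0024, -0.0028, 0], [-0.0024, -0.0028, 0], [-0.0024, -0.0028, 0], [-0.0024, -0.0028, 0], [-0.0024, -0.0028, 0], [-0.0024, -0.0028, 0], [-0.0024, -0.0028, 0], [-0.0024, -0.0028, 0]]' --angular '[[0, 0, 1], [0, 0, 1], [0, 0, 1], [0, 0, 1], [0, 0, 1], [0, 0, 1], [0, 0, 1], [0, 0, 1]]' --hand '[1, 1, 1, 1, 1, 1, 1, 1]'

```text
clock: 15.72
position: [0.489, 0.3944, 0.4611]
ee_rot: [-0.0, 0.82, 0.572, -0.002]
contact_force: [-0.4, -0.6, 0.4]
width: 0.0854
gripper_force: 0.0
```

Call:
carry_out --linear '[[-0.0024, -0.0028, 0], [-0.0024, -0.0028, 0], [-0.0024, -0.0028, 0], [-0.0024, -0.0028, 0], [-0.0024, -0.0028, 0], [-0.0024, -0.0028, 0], [-0.0024, -0.0028, 0], [-0.0024, -0.0028, 0]]' --angular '[[0, 0, 1], [0, 0, 1], [0, 0, 1], [0, 0, 1], [0, 0, 1], [0, 0, 1], [0, 0, 1], [0, 0, 1]]' --hand '[1, 1, 1, 1, 1, 1, 1, 1]'

```text
clock: 16.38
position: [0.4794, 0.3832, 0.4612]
ee_rot: [-0.001, 0.599, 0.801, -0.001]
contact_force: [0.0, -0.0, 0.4]
width: 0.0854
gripper_force: 0.0
```

Call:
carry_out --linear '[[-0.0024, -0.0028, 0], [-0.0024, -0.0028, 0], [-0.0024, -0.0028, 0], [-0.0024, -0.0028, 0], [-0.0024, -0.0028, 0], [-0.0024, -0.0028, 0], [-0.0024, -0.0028, 0], [-0.0024, -0.0028, 0]]' --angular '[[0, 0, 1], [0, 0, 1], [0, 0, 1], [0, 0, 1], [0, 0, 1], [0, 0, 1], [0, 0, 1], [0, 0, 1]]' --hand '[1, 1, 1, 1, 1, 1, 1, 1]'

```text
clock: 17.05
position: [0.4698, 0.372, 0.4612]
ee_rot: [-0.001, 0.316, 0.949, -0.001]
contact_force: [-0.5, -0.5, 0.2]
width: 0.0855
gripper_force: 0.0
```

Call:
carry_out --linear '[[-0.0024, -0.0028, 0], [-0.0024, -0.0028, 0], [-0.0024, -0.0028, 0], [-0.0024, -0.0028, 0], [-0.0024, -0.0028, 0], [-0.0024, -0.0028, 0], [-0.0024, -0.0028, 0], [-0.0024, -0.0028, 0]]' --angular '[[0, 0, 1], [0, 0, 1], [0, 0, 1], [0, 0, 1], [0, 0, 1], [0, 0, 1], [0, 0, 1], [0, 0, 1]]' --hand '[1, 1, 1, 1, 1, 1, 1, 1]'

```text
clock: 17.72
position: [0.4601, 0.3608, 0.4612]
ee_rot: [-0.001, 0.002, 1.0, -0.001]
contact_force: [-0.3, -1.2, 1.0]
width: 0.0852
gripper_force: 0.0
```

Call:
carry_out --linear '[[-0.0024, -0.0028, 0], [-0.0024, -0.0028, 0], [-0.0024, -0.0028, 0], [-0.0024, -0.0028, 0], [-0.0024, -0.0028, 0], [-0.0024, -0.0028, 0], [-0.0024, -0.0028, 0], [-0.0024, -0.0028, 0]]' --angular '[[0, 0, 1], [0, 0, 1], [0, 0, 1], [0, 0, 1], [0, 0, 1], [0, 0, 1], [0, 0, 1], [0, 0, 1]]' --hand '[1, 1, 1, 1, 1, 1, 1, 1]'

```text
clock: 18.38
position: [0.4505, 0.3496, 0.4613]
ee_rot: [-0.001, -0.313, 0.95, -0.0]
contact_force: [-0.2, -0.0, -0.8]
width: 0.0855
gripper_force: 0.0
```

Run:
```python
from h import *
T=pose(); im=bgr("wrist"); cv2.imwrite("pics/w8.png",im); np.save("w8.npy",T); s=manip.get_state()
print(T[:3,3],np.degrees(np.arctan2(T[1,1],T[0,1])),s['qpos'],s['clock'])
J=np.array([.451,.350,0]); u,v=proj("wrist",J+[0,0,.127],T)[0]; print("pred cap",u,v)
hsv=cv2.cvtColor(im,cv2.COLOR_BGR2HSV); y,x=np.ogrid[:480,:640]
for th in (130,160,190,215):
    m=((hsv[...,2]>th)&(hsv[...,1]<40)).astype(np.uint8); m[(x-u)**2+(y-v)**2>60**2]=0
    m=cv2.morphologyEx(m,cv2.MORPH_OPEN,np.ones((7,7)))
    cs=cv2.findContours(m,0,1)[0]
    for ct in cs:
        if cv2.contourArea(ct)>900: e=cv2.fitEllipse(ct); print(th,cv2.contourArea(ct),e,onz("wrist",[e[0]],.127,T))
# tray & bottle in top image
t=cv2.imread("pics/top7.png"); g=cv2.cvtColor(t,cv2.COLOR_BGR2GRAY)[215:310,415:485]
for th in (90,110,130):
    m=(g>th).astype(np.uint8); ct=max(cv2.findContours(m,0,1)[0],key=cv2.contourArea)+[415,215]
    r=cv2.minAreaRect(ct); b=onz("top",cv2.boxPoints(r),.022); print(th,r,b[:,:2].tolist(),b.mean(0))
```

```text
[0.4505 0.3496 0.4613] 126.44427290893812 [ 0.5378  0.2434  1.4113 -0.0001  1.4902 -1.6714] 18.4333
pred cap 318.5828958364027 221.159414455214
130 9160.0 ((319.2687683105469, 222.32138061523438), (106.5625991821289, 114.12420654296875), 113.3834228515625) [[0.4514 0.351  0.127 ]]
160 7552.5 ((319.0276184082031, 223.2703857421875), (102.59735107421875, 106.95703125), 165.88409423828125) [[0.4521 0.3513 0.127 ]]
90 ((448.83526611328125, 264.85882568359375), (64.11827087402344, 42.18307876586914), 85.60128784179688) [[0.6063413898689654, -0.2424174950779311], [0.6152405121214557, -0.3798193970179875], [0.4092270308699659, -0.39085706926300384], [0.40123359384851964, -0.25411717802247147]] [ 0.508  -0.3168  0.022 ]
110 ((448.6294860839844, 264.48876953125), (63.45619201660156, 41.192378997802734), 85.03025817871094) [[0.6058496326198816, -0.24245496896424112], [0.6158621847061472, -0.37653317451746543], [0.4121145404718704, -0.38952010920492036], [0.4029886478677599, -0.2560669316596908]] [ 0.5092 -0.3161  0.022 ]
130 ((448.79705810546875, 264.86175537109375), (62.12416458129883, 40.265663146972656), 85.60128784179688) [[0.6033282031088654, -0.24556978915048439], [0.6118089721574262, -0.37670772406560754], [0.4122334112676766, -0.38741659524351524], [0.40458970427141117, -0.2568909634457458]] [ 0.508  -0.3166  0.022 ]
```

Call:
carry_out --linear '[[0.001, 0.001, -0.06], [0, 0, -0.07], [0, 0, -0.07], [0, 0, -0.07], [0, 0, -0.07], [0, 0, -0.05], [0, 0, -0.035], [0, 0, 0]]' --angular '[[0, 0, 1], [0, 0, 0], [0, 0, 0], [0, 0, 0], [0, 0, 0], [0, 0, 0], [0, 0, 0], [0, 0, 0]]' --hand '[1, 1, 1, 1, 1, 1, 1, 1]'

```text
clock: 19.1
position: [0.4492, 0.349, 0.2454]
ee_rot: [-0.005, -0.348, 0.938, -0.001]
contact_force: [0.1, -0.5, 0.1]
width: 0.0856
gripper_force: 0.0
```

Call:
carry_out --linear '[[0, 0, 0], [0, 0, 0], [0, 0, 0], [0, 0, 0], [0, 0, 0], [0, 0, 0], [0, 0, 0], [0, 0, 0]]' --angular '[[0, 0, 0], [0, 0, 0], [0, 0, 0], [0, 0, 0], [0, 0, 0], [0, 0, 0], [0, 0, 0], [0, 0, 0]]' --hand '[0, 0, 0, 0, 0, 0, 0, 0]' --force 50

```text
clock: 19.77
position: [0.4518, 0.3506, 0.2524]
ee_rot: [0.002, -0.348, 0.937, 0.0]
contact_force: [-0.4, -0.4, 5.8]
width: 0.0553
gripper_force: 53.7
```

Call:
carry_out --linear '[[0, 0, 0.02], [0, 0, 0.04], [0, 0, 0.05], [0, 0, 0.05], [0, 0, 0.05], [0, 0, 0.05], [0, 0, 0.05], [0, 0, 0.04]]' --angular '[[0, 0, 0], [0, 0, 0], [0, 0, 0], [0, 0, 0], [0, 0, 0], [0, 0, 0], [0, 0, 0], [0, 0, 0]]' --hand '[0, 0, 0, 0, 0, 0, 0, 0]'

```text
clock: 20.43
position: [0.4507, 0.35, 0.4281]
ee_rot: [0.001, -0.349, 0.937, 0.0]
contact_force: [0.1, 0.4, -1.3]
width: 0.0554
gripper_force: 53.4
```

Run:
```python
from h import *
s=manip.get_state(); T=pose(); print(T[:3,3],np.degrees(np.arctan2(T[1,1],T[0,1])),s['width'],s['contact_force'])
cv2.imwrite("pics/w9.png",bgr("wrist"));t=bgr("top"); cv2.imwrite("pics/top9.png",t)
c=t[235:260,432:465]; g=cv2.cvtColor(c,cv2.COLOR_BGR2GRAY)
m=(g>190).astype(np.uint8); n,l,st_,ce=cv2.connectedComponentsWithStats(m); 
for i in range(1,n): print(st_[i,4],ce[i]+[432,235],onz("top",[ce[i]+[432,235]],.103))
print(onz("scene",[[300,166]],.103))
```

```text
[0.4507 0.35   0.4281] 130.79754905000425 0.05540998952883761 [ 0.0509  0.4172 -1.2884]
608 [449.2303 248.4457] [[ 0.5577 -0.2997  0.103 ]]
[[ 0.5716 -0.2863  0.103 ]]
```

Call:
carry_out --linear '[[0, -0.034, 0], [0.0016, -0.058, 0], [0.0016, -0.058, 0], [0.0016, -0.058, 0], [0.0016, -0.058, 0], [0.0016, -0.058, 0], [0.0016, -0.058, 0], [0.0016, -0.058, 0]]' --angular '[[0, 0, -0.5], [0, 0, -0.5], [0, 0, -0.5], [0, 0, -0.5], [0, 0, -0.5], [0, 0, -0.5], [0, 0, -0.5], [0, 0, -0.5]]' --hand '[0, 0, 0, 0, 0, 0, 0, 0]'

```text
clock: 21.2
position: [0.4559, 0.1289, 0.4242]
ee_rot: [-0.002, -0.194, 0.981, 0.0]
contact_force: [0.5, -0.1, -1.6]
width: 0.0553
gripper_force: 53.4
```

Call:
carry_out --linear '[[0.0016, -0.058, 0], [0.0016, -0.058, 0], [0.0016, -0.058, 0], [0.0016, -0.058, 0], [0.0016, -0.058, 0], [0.0016, -0.058, 0], [0.0016, -0.058, 0], [0.0016, -0.058, 0]]' --angular '[[0, 0, -0.5], [0, 0, -0.5], [0, 0, -0.5], [0, 0, -0.5], [0, 0, -0.5], [0, 0, -0.5], [0, 0, -0.5], [0, 0, -0.5]]' --hand '[0, 0, 0, 0, 0, 0, 0, 0]'

```text
clock: 21.87
position: [0.4623, -0.1029, 0.4242]
ee_rot: [-0.001, -0.035, 0.999, 0.001]
contact_force: [0.8, -0.0, -1.5]
width: 0.0553
gripper_force: 53.4
```

Call:
carry_out --linear '[[0.0016, -0.058, 0], [0.0016, -0.058, 0], [0.0016, -0.058, 0], [0.0016, -0.058, 0], [0.0016, -0.058, 0], [0.0016, -0.058, 0], [0.0016, -0.058, 0], [0.0016, -0.034, 0]]' --angular '[[0, 0, -0.3], [0, 0, -0.3], [0, 0, -0.2], [0, 0, -0.2], [0, 0, 0], [0, 0, 0], [0, 0, 0], [0, 0, 0]]' --hand '[0, 0, 0, 0, 0, 0, 0, 0]'

```text
clock: 22.53
position: [0.4691, -0.3243, 0.4239]
ee_rot: [-0.001, 0.005, 1.0, 0.0]
contact_force: [1.0, -0.2, -1.7]
width: 0.0556
gripper_force: 53.4
```

Run:
```python
from h import *
s=manip.get_state(); T=pose(); print(T[:3,3],np.degrees(np.arctan2(T[1,1],T[0,1])),s['width'],s['qpos'],s['clock'])
w=bgr("wrist"); cv2.imwrite("pics/w10.png",w)
a=np.radians(3.3); X=np.array([np.cos(a),np.sin(a),0]);Y=np.array([-X[1],X[0],0]); C=np.array([.508,-.317,.022])
for sx,sy in ((-1,-1),(-1,1),(1,1),(1,-1)):
    u=proj("wrist",C+X*.1*sx+Y*.065*sy,T)[0]; print(u); cv2.circle(w,(int(u[0]),int(u[1])),3,(0,0,255),-1)
cv2.imwrite("pics/w10a.png",w)
```

```text
[ 0.4691 -0.3243  0.4239] 89.43869278194245 0.05556976312263659 [-0.7265  0.2594  1.4805 -0.0011  1.4039 -2.2873] 22.5333
[246.5614 142.0888]
[392.8651 131.8192]
[396.9369 335.6285]
[269.2    343.4815]
```

View pics/w10a.png

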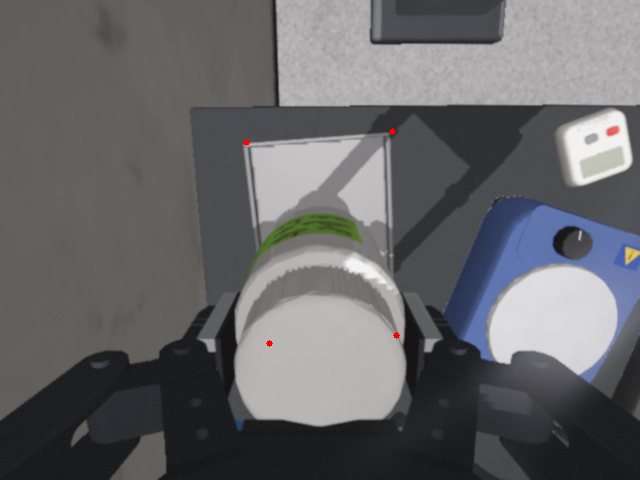

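The predicted tray corners (246,142) and (392,132) lie on the real ones. The jar is held upright over the tray at tray x of about -0.04, clear of the stirrer. Lowering.

Call:
carry_out --linear '[[0.001, 0.004, -0.04], [0, 0, -0.07], [0, 0, -0.07], [0, 0, -0.07], [0, 0, -0.06], [0, 0, -0.04], [0, 0, -0.03], [0, 0, 0]]' --angular '[[0, 0, 0], [0, 0, 0], [0, 0, 0], [0, 0, 0], [0, 0, 0], [0, 0, 0], [0, 0, 0], [0, 0, 0]]' --hand '[0, 0, 0, 0, 0, 0, 0, 0]'

```text
clock: 23.25
position: [0.4685, -0.3177, 0.2315]
ee_rot: [-0.004, 0.004, 1.0, 0.003]
contact_force: [0.3, 0.2, -1.3]
width: 0.0558
gripper_force: 53.4
```

Call:
carry_out --linear '[[0, 0, -0.005], [0, 0, 0], [0, 0, 0]]' --angular '[[0, 0, 0], [0, 0, 0], [0, 0, 0]]' --hand '[0, 0, 0]'

```text
clock: 23.5
position: [0.4705, -0.3198, 0.2343]
ee_rot: [0.001, 0.004, 1.0, -0.001]
contact_force: [0.5, 0.2, -1.3]
width: 0.0555
gripper_force: 53.5
```

Call:
carry_out --linear '[[0, 0, -0.005], [0, 0, -0.005], [0, 0, -0.004], [0, 0, 0], [0, 0, 0]]' --angular '[[0, 0, 0], [0, 0, 0], [0, 0, 0], [0, 0, 0], [0, 0, 0]]' --hand '[0, 0, 0, 0, 0]'

```text
clock: 23.92
position: [0.47, -0.3197, 0.2262]
ee_rot: [-0.0, 0.004, 1.0, 0.0]
contact_force: [0.4, -0.3, -0.9]
width: 0.0556
gripper_force: 53.5
```

Call:
carry_out --linear '[[0, 0, -0.002], [0, 0, 0], [0, 0, 0]]' --angular '[[0, 0, 0], [0, 0, 0], [0, 0, 0]]' --hand '[0, 0, 0]'

```text
clock: 24.17
position: [0.4701, -0.3199, 0.2255]
ee_rot: [0.0, 0.004, 1.0, -0.0]
contact_force: [-1.3, 0.2, 0.0]
width: 0.0555
gripper_force: 53.7
```

Call:
carry_out --linear '[[0, 0, -0.002], [0, 0, 0], [0, 0, 0], [0, 0, 0], [0, 0, 0], [0, 0, 0], [0, 0, 0.02], [0, 0, 0.04]]' --angular '[[0, 0, 0], [0, 0, 0], [0, 0, 0], [0, 0, 0], [0, 0, 0], [0, 0, 0], [0, 0, 0], [0, 0, 0]]' --hand '[0, 0, 1, 1, 1, 1, 1, 1]'

```text
clock: 24.83
position: [0.4693, -0.3191, 0.2526]
ee_rot: [-0.002, 0.004, 1.0, 0.002]
contact_force: [0.7, -0.5, -0.1]
width: 0.0856
gripper_force: 0.0
```

Call:
carry_out --linear '[[0, 0, 0.06], [0, 0, 0.06], [0, 0, 0.06], [0, 0, 0.06], [0, 0, 0.06], [0, 0, 0.05], [0, 0, 0], [0, 0, 0]]' --angular '[[0, 0, 0], [0, 0, 0], [0, 0, 0], [0, 0, 0], [0, 0, 0], [0, 0, 0], [0, 0, 0], [0, 0, 0]]' --hand '[1, 1, 1, 1, 1, 1, 1, 1]'

```text
clock: 25.5
position: [0.4701, -0.3197, 0.4316]
ee_rot: [0.002, 0.004, 1.0, -0.001]
contact_force: [-1.0, 0.6, -0.2]
width: 0.0852
gripper_force: 0.0
```

Run:
```python
from h import *
s=manip.get_state(); T=pose(); print(T[:3,3],s['width'],s['clock'],s['contact_force'])
w=bgr("wrist"); t=bgr("top"); cv2.imwrite("pics/w11.png",w); cv2.imwrite("pics/top11.png",t); sc=bgr("scene"); cv2.imwrite("pics/s11.png",sc)
hsv=cv2.cvtColor(w,cv2.COLOR_BGR2HSV); y,x=np.ogrid[:480,:640]
u,v=proj("wrist",[.47,-.32,.1],T)[0]; print("pred",u,v)
for th in (150,180,205):
    m=((hsv[...,2]>th)&(hsv[...,1]<40)).astype(np.uint8); m[(x-u)**2+(y-v)**2>75**2]=0
    m=cv2.morphologyEx(m,cv2.MORPH_OPEN,np.ones((7,7)))
    for ct in cv2.findContours(m,0,1)[0]:
        if cv2.contourArea(ct)>900: e=cv2.fitEllipse(ct); print(th,e,onz("wrist",[e[0]],.1,T))
# bottles unchanged vs start, scene/top difference on carousel and tray
for n,a,b,(r0,r1,c0,c1) in (("carousel",cv2.imread("pics/top0.png"),t,(230,305,185,262)),("traybottle",cv2.imread("pics/top0.png"),t,(236,258,436,462)),("behind",cv2.imread("pics/top0.png"),t,(150,225,295,330))):
    d=cv2.absdiff(a,b).max(2)[r0:r1,c0:c1]>60; print(n,d.sum(),np.argwhere(d).mean(0)+[r0,c0] if d.any() else '')
```

```text
[ 0.4701 -0.3197  0.4316] 0.08523932556709385 25.5 [-0.9672  0.5734 -0.1886]
pred 319.494613527671 218.77381171709212
150 ((319.0171813964844, 194.8953399658203), (88.3628158569336, 123.29173278808594), 95.06851196289062) [[ 0.4518 -0.3202  0.1   ]]
180 ((319.4344482421875, 192.15826416015625), (88.00599670410156, 118.9976806640625), 95.60912322998047) [[ 0.4498 -0.3199  0.1   ]]
carousel 193 [285.8342 239.3834]
traybottle 286 [250.4545 447.8706]
behind 0
```

The carousel differs from the start only where the jar was. The gripper hides the tray in the top view, so I retreat and check numerically.

Call:
carry_out --linear '[[-0.03, 0.06, 0.02], [-0.03, 0.06, 0], [-0.03, 0.06, 0], [-0.03, 0.06, 0], [-0.03, 0.06, 0], [-0.03, 0.06, 0], [-0.03, 0.06, 0], [-0.03, 0.04, 0]]' --angular '[[0, 0, 0], [0, 0, 0], [0, 0, 0], [0, 0, 0], [0, 0, 0], [0, 0, 0], [0, 0, 0], [0, 0, 0]]' --hand '[1, 1, 1, 1, 1, 1, 1, 1]'

```text
clock: 26.32
position: [0.3485, -0.0876, 0.4378]
ee_rot: [-0.002, 0.004, 1.0, 0.001]
contact_force: [0.3, 1.1, -0.2]
width: 0.0853
gripper_force: 0.0
```

Run:
```python
from h import *
s=manip.get_state(); print(s['position'],s['clock'])
o={"top":cv2.imread("pics/top0.png"),"scene":cv2.imread("pics/scene0.png")}
n={k:bgr(k) for k in o}
for k in o:
    cv2.imwrite(f"pics/{k}12.png",n[k])
    print(k,"jar pred",proj(k,[[.470,-.320,.003],[.470,-.320,.1]]).tolist(),"bottle pred",proj(k,[.565,-.295,.1]))
    p=proj(k,[.470,-.320,.05])[0].astype(int); d=(cv2.absdiff(o[k],n[k]).max(2)>45).astype(np.uint8)
    d[:max(0,p[1]-60)]=0; d[p[1]+60:]=0; d[:,:p[0]-60]=0; d[:,p[0]+60:]=0
    N,l,st_,c=cv2.connectedComponentsWithStats(d)
    for i in range(1,N):
        if st_[i,4]>8: print(st_[i],c[i])
```

```text
[ 0.3485 -0.0876  0.4378] 26.3167
top jar pred [[448.8227966310948, 276.53342789293714], [456.195967398795, 277.01148355761046]] bottle pred [[447.4338 246.121 ]]
[440 267  12  19  98] [443.5714 274.5   ]
[449 271  14  15 151] [455.5033 278.1192]
[392 313  39  21 132] [407.2879 322.    ]
[392 324   4  12  33] [393.1515 328.3939]
[396 327  21   9 100] [403.75 332.37]
[432 333   9   3  18] [435.5    334.3333]
scene jar pred [[329.66602142161366, 184.87005550364245], [330.21110366760644, 158.00574883947638]] bottle pred [[301.5994 165.2307]]
[324 156  15   8 103] [330.932  159.4854]
[322 166  19   9 113] [330.8142 169.9381]
[320 178  13  13  52] [323.7885 185.0385]
[356 219  26  13 166] [368.741  224.8494]
```

The jar's cap is where an upright jar at (0.470, -0.320) should show it in both views: top (455,278) against predicted (456,277), scene (331,159) against (330,158). The tray bottle is unchanged. Handing in.

```bash
python3 -c "
from rig import manip; print(manip.sign_off())"
```

```text
the job is handed in; nothing more can be done
None
```

The job is handed in at about 26 s on the robot clock, with no verdict returned: the jar was turned to the window, the trigger squeezed home and released, and the jar then turned back one click, lifted out and stood upright in the tray. I viewed 11 pictures, one over the limit of 10.

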